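# Reset the peg stay of a plate-drying box

## Robot

A 6-joint arm with a two-finger parallel gripper is mounted at the origin on a cart in front of the work surface, level with it; the furniture and walls round the work are solid. World frame = base frame: x ahead of the robot, y to its left, z up, the work surface at z = 0. Lengths are in m, angles in degrees, forces in N, time in s.
With the tool pointing down it reaches from about 0.3 to 0.75 m from the base axis. Payload 8.5 kg.
Tool frame: the origin (TCP) lies at the very end of the fingers, on their centre line; the grasp point (between the pads) lies 19 mm behind it; z points along the fingers, y is the line along which they close (so a half turn about z gives the same grasp; the last joint's range is limited). The gripper opens to 85 mm and grips with 20 to 120 N. Pads are 22 mm wide; open, the fingers measure 114 mm over their backs; the gripper's body (76 mm by 85 mm) begins 54 mm behind the grasp point. The pads swing forward as they close: fully open they stand 13 mm farther back than shut.
Start: joints at [-87.852, 21.807, 74.336, -0, 83.858, -12.336], TCP at [0.138, -0.533, 0.193] pointing down, gripper open.
Joint ranges: [-178.18, 178.18], [-50.72, 133.34], [12.68, 142.11], [-81.47, 261.47], [9.98, 163.14], [-165.26, 165.26]. Speed limits (degrees/s): [136.94, 136.94, 180, 180, 180, 180].

## Interface

Orientations are given as a 3x3 rotation matrix whose columns are the frame's x, y, z axes.
In Python, from rig import observe, cams, ticket gives the robot as it stands.
- The arm moves only by the tool move_arm, never from a script. Its arguments are lists of equal length, an entry for each row: "jaw": the finger opening in cm, from 0 to 8.54; "dp": the shift along the tool's x, y, z in cm, a list of three; "turn": the turn, a rotation vector about the tool's x, y, z in rad, a list of three. In form: {"jaw": [jaw, ...], "dp": [[tx, ty, tz], ...], "turn": [[wx, wy, wz], ...]}. A call has 1 to 12 rows; each row shifts and turns the commanded pose from where the row before left it, along the tool's axes as they then stand; what a row does not reach is not made up. A row lasts 1/12 s, in which the tool goes at most 41.7 mm and 7.16 degrees, less where a joint would pass 70% of its speed; a pose out of reach is approached as far as the arm can. A call is refused whole if a number of a shift passes 4.17 or a number of a turn 0.125, either way. A call with a gripper value outside its range is refused whole. The fingers move at their own pace and stop on an object; "force" is the grip in N (left out, the last holds). Time passes only in rows, so rows that do not move let the fingers close. It gives the time, the measured TCP pose, the force, the opening and the grip force at its end, in the units of the state.
- observe(): the state, without advancing time (a new reading comes with each control period).
- cams.get_image(name): name is "side" or "top" or "wrist"; returns (picture, depth): 400x640x3 uint8, red, green, blue; 400x640 float32, m along the optical axis (not along the pixel's ray), 0 where there is no reading.
- cams.calibration(name): a dict with "vertical_fov" (degrees; the focal length in pixels is half the picture's height over the tangent of half this angle, whatever the lens; pixels are square), "cx", "cy" (the principal point, pixels), "view" (4x4, takes a point from world to camera coordinates); the wrist camera has in their place "tool_from_camera" (4x4, takes a point from camera to tool coordinates, whose origin is the TCP and whose axes are the flange's). Camera axes: x right, y up, looking along -z (the intrinsics and any distortion apply to the point x, -y, -z); pixel columns grow to the right and rows downward; lengths in m; the calibration is good to about 2 mm. A picture is of the moment at which its call begins: read the wrist's pose just before it. calibration takes no time and is no camera call.
- ticket.close_job(): hands the job in; it is judged then, once.
Trained networks look in the newest picture that a camera, given by its name, has taken for a name from the list of things; names that differ only in an ending like _2 or _b are one class to them, and where a whole thing is asked for, a point or a joint stands for the part that bears it (a point fixed in the world has none). Each returns a list of dicts, best first, with "p" (0 to 1); they miss things now and then, are a little off and sometimes report something else, mostly with a low value. They report only what shows in the picture. A call takes as long as a camera call.
- cams.spot_in(camera, query): "box" ([centre column, centre row, width, height] as shares, 0 to 1, of the picture: columns of its width, rows of its height, round what is visible of it).
- cams.outline_of(camera, query): "mask" (400x640 bool, what is visible of it) and "box" ([centre column, centre row, width, height] as shares, 0 to 1, of the picture: columns of its width, rows of its height, round what is visible of it).
- cams.mark_of(camera, query): "location" ([column, row] as shares, 0 to 1, of the picture: columns of its width, rows of its height: a listed point, or the origin of a listed thing).
The state is a dict: "time_s": time; "q": joint angles; "qvel": joint speeds; "joint_efforts": joint torques, N m; "position": TCP position; "tool_rot": TCP orientation; "ft_force": force on the tool from outside, world axes, zero at the start; "wrist_torque": the same for the moment, N m; "grip_width": finger opening in m; "gripper_force": force on a finger pad.
Only numpy, scipy, OpenCV 4.12 (cv2) and the standard library are available. Lean on these libraries where they do the work, as an engineer would, in place of code of your own. Each camera call takes 0.05 s, during which the arm holds its last target. There are 200 camera calls.

## Task

The agar plates in the white drying box need more air. Its sprung vent door is held just ajar by the flat steel stay on the roof: take the stay by its knob, lift it off the pin, swing the door further open with it and drop the hole nearest the knob over the pin, so that the stay lies flat on its keeper and holds the door at its widest setting. Nobody has measured how the stay's tail is clamped, so feel for the hole: never press or drag hard on the pin (not over 20 N), do not let the door fall shut, and leave everything else standing where it is.

Things in the scene. Friction and masses are not known exactly. Their poses are not given: they have to be found in the camera images.
- drybox: white sheet-steel plate-drying box, 200 deep (x) x 220 wide (y) x 150 mm high, petri dishes inside; fixed to the bench. Origin: centre of its underside on the bench; x points to its back, so its front with the vent door looks along -x; z up. Its yaw varies by up to 13 degrees either way. Roof top at z = 150 mm.
- stay_keeper: steel keeper screwed to the roof 56.5 mm in front of and 21 mm to the right (-y) of the box's centre; foot 24 x 46 x 3 mm, boss of 18 mm dia. up to 7 mm above the roof, and from it an upright pin of 8 mm dia., 9 mm high, with a 1 mm chamfer on its flat top. Origin: on the roof under the pin. The pin is only pressed in: more than 20 N on the keeper is too much.
- vent_door (a joint): angle of the vent door, rad: 0 shut, grows as its right edge swings out towards the robot, limit 1.2; 0.08 with the first hole on the pin, 0.46 to 0.58 with the second, 0.70 to 0.82 with the third. White frame, clear pane, 208 x 128 mm. Springs, slowed by a damper (0.8 Nm s/rad), pull it shut with 1.2 Nm/rad x (angle + 0.15 rad): along the stay 2 N at the first hole, 8 N at the last.
- door_hinge (a point): on the door's upright hinge axis at the front left of the box, level with the roof; at x = -107, y = +104 mm in the box's frame
- stay_pivot (a point): the stay's pivot on the door's top rail, 135 mm from the hinge axis, at the level of the bar's underside when flat
- stay_swivel (a joint): swing of the stay about the upright axis of its pivot on the door, rad: 0 when the stay is square to the door, grows as the knob swings left (+y). In the box's frame the stay points from the pivot towards the back at yaw (this - vent_door). Turns freely.
- stay (a joint): lift of the stay about the level pin of its pivot, rad: 0 when it lies flat on the keeper's boss, grows as the knob rises. Turns freely; the stay (about 110 g) falls by its weight but, loaded by the spring, can stick part way down the pin. Two steel straps in line, 22 wide x 4 mm thick, undersides level, 7 mm above the roof when flat. Hole 1 is in the front one, holes 2, 3 and knob on the tail.
- hole_1 (a point): centre, at the strap's underside, of the hole nearest the door, 62 mm from the pivot; on the pin at the start. All three holes are through holes of 10 mm dia. Holes 2 and 3 are in the tail strap, which a screw in a slot clamps to the front strap; how far out it was clamped is not measured: hole 2 lies 111 to 125 mm, hole 3 139 to 153 mm from the pivot, always 28 mm apart.
- tail_nominal (a point): point in line with the stay, 184 mm from the pivot and 22 mm above the strap's underside (29 mm above the roof when flat). The middle of the knob lies here or up to 7 mm nearer to or farther from the pivot, 38 mm beyond hole 3. Knob: black, upright, round, 18 mm dia., its cylinder from 12 mm below to 12 mm above this level; to be gripped from above, fingers closing across the stay.
- timer: white lab timer, 56 x 66 x 18 mm, lying on the front left of the roof. Origin: centre of its underside
- amber_bottle: amber bottle with black cap, 63 mm dia. x 132 mm, on the bench at the right. Origin: centre of its underside
- stain_bottle: small white bottle with red cap, 37 mm dia. x 82 mm, on the bench at the right. Origin: centre of its underside
- label_roll: roll of white labels, 67 mm dia. x 31 mm, at the front right. Origin: centre of its underside
- tip_box: blue pipette-tip box with clear lid, 86 x 123 x 80 mm, at the back left. Origin: centre of its underside
- pipette: white pipette lying at the left, 234 mm long. Origin: centre of its underside
- marker_pen: marker pen lying at the front left, 135 mm long. Origin: centre of its underside

How it is judged (in metres and radians):
On the way, in this order (a step that is already met when the one before it is completed fails the run):
1. the stay is lifted off the pin: its first hole is above the pin's top (height (world z) of hole_1 above 0.166 m), for 0.1 s.
2. the hole nearest the knob is down over the pin: the stay lies flat with the door wide (value of joint stay below 0.025 rad and value of joint vent_door between 0.64 and 0.86 rad), for 0.2 s.
At the end, for the whole second after the job is handed in: the stay flat on its keeper (lift under 0.025 rad) with its last hole on the pin, holding the door at rest at its widest setting (0.64 to 0.86 rad, according to how the tail is clamped), knob released (all of step 2 and not (velocity of joint vent_door above 0.05 rad/s) and not (velocity of joint vent_door below -0.05 rad/s)); the robot touches nothing.
It fails at once if more than 20 N on the keeper and its pin (contact force between stay_keeper and anything else above 20 N).
It fails at once if the door falls shut (under 0.03 rad) (value of joint vent_door below 0.03 rad).
It fails at once if one of the things standing round is moved by more than 20 mm (distance of any of timer, amber_bottle, stain_bottle, label_roll, tip_box, pipette, marker_pen from where it was at the start of the episode above 0.02 m).
It also fails if it takes over 67 s, if anything falls off the work surface, if the arm or the gripper's body presses on something with over 40 N, if the wrist force passes 120 N, or if a joint passes its speed limit or range.

## Working session

There is one attempt and no reset: what is moved stays moved. The work goes in short steps, Python scripts to look and compute and a tool call to move; the robot and the scene stay as the last step left them, time stands still between calls to the robot, and variables do not carry over. Pictures are saved under pics/ and viewed, at most 10 in all, crops included, and the job is handed in when it is done.

Besides the shell and the picture viewer there is one more tool, called as a command line: name --argument value ..., lists and objects as JSON in quotes. move_arm: Moves the arm, as the interface text tells. Its arguments: {"type":"object","properties":{"jaw":{"type":"array","items":{"type":"number"}},"dp":{"type":"array","items":{"type":"array","items":{"type":"number"}}},"turn":{"type":"array","items":{"type":"array","items":{"type":"number"}}},"force":{"type":"number"}},"required":["jaw","dp","turn"]}

```bash
mkdir -p pics; cat > h.py <<'E'
import numpy as np, cv2
from rig import observe, cams, ticket
def ray(cam,u,v,st=None):
    c=cams.calibration(cam); f=200/np.tan(np.radians(c["vertical_fov"]/2))
    d=np.array([(u-c["cx"])/f,-(v-c["cy"])/f,-1.0])
    if cam=="wrist":
        T=np.eye(4);T[:3,:3]=st["tool_rot"];T[:3,3]=st["position"];M=T@c["tool_from_camera"]
    else: M=np.linalg.inv(c["view"])
    return M[:3,3],M[:3,:3]@d
def atz(cam,u,v,z,st=None):
    o,d=ray(cam,u,v,st); return o+d*(z-o[2])/d[2]
def pt(cam,u,v,dep,st=None):
    o,d=ray(cam,u,v,st); return o+d*dep
E
python3 - <<'E'
from h import *
s=observe();print(s['time_s'],s['position'],s['tool_rot'])
for c in('top','side'):
    im,d=cams.get_image(c);cv2.imwrite(f'pics/{c}0.png',im[:,:,::-1]);
    k=cams.calibration(c);print(c,{a:k[a] for a in k if a!='view'},np.linalg.inv(k['view'])[:3].round(3).tolist())
    for n,z in(('tail_nominal',.179),('hole_1',.157),('stay_pivot',.157),('door_hinge',.15),('stay_keeper',.15),('drybox',0),('timer',.15)):
        r=cams.mark_of(c,n)
        for e in r[:2]:
            u,v=e['location'][0]*640,e['location'][1]*400;print(n,round(e['p'],2),round(u),round(v),atz(c,u,v,z).round(4))
E
```

```text
0.0 [ 0.13755691 -0.53215408  0.19199954] [[ 9.68217025e-01  2.50111560e-01 -2.48449920e-05]
 [ 2.50111313e-01 -9.68215918e-01  1.50541434e-03]
 [ 3.52466213e-04 -1.46378181e-03 -9.99998867e-01]]
top {'vertical_fov': 54.93973810608202, 'cx': 322.8363726997572, 'cy': 199.27890277685972} [[-0.005, 0.988, -0.153, 0.36], [-1.0, -0.001, 0.023, 0.071], [0.023, 0.153, 0.988, 1.062]]
tail_nominal 0.85 335 157 [0.5983 0.0204 0.179 ]
hole_1 0.8 346 207 [ 0.48  -0.006  0.157]
stay_pivot 0.83 354 234 [ 0.4172 -0.0231  0.157 ]
door_hinge 0.86 295 233 [0.419  0.1155 0.15  ]
stay_keeper 0.48 345 208 [ 0.479  -0.0026  0.15  ]
drybox 0.88 338 195 [0.5368 0.0028 0.    ]
drybox 0.74 413 176 [ 0.5898 -0.2109  0.    ]
timer 0.59 307 207 [0.4811 0.0867 0.15  ]
timer 0.59 249 258 [0.3613 0.2216 0.15  ]
side {'vertical_fov': 44.192210860164586, 'cx': 320.9754944518355, 'cy': 197.93253855400607} [[0.998, -0.029, 0.054, 0.563], [0.061, 0.504, -0.861, -1.141], [-0.002, 0.863, 0.505, 0.837]]
tail_nominal 0.69 361 193 [0.5979 0.0167 0.179 ]
hole_1 0.9 316 202 [ 0.48   -0.0055  0.157 ]
stay_pivot 0.56 293 204 [ 0.4187 -0.0166  0.157 ]
door_hinge 0.8 302 182 [0.4294 0.1228 0.15  ]
stay_keeper 0.71 363 190 [0.6056 0.0825 0.15  ]
stay_keeper 0.59 317 206 [ 0.4811 -0.0133  0.15  ]
drybox 0.64 335 248 [0.5323 0.0076 0.    ]
drybox 0.48 284 293 [ 0.4087 -0.1929 -0.    ]
```

View pics/top0.png

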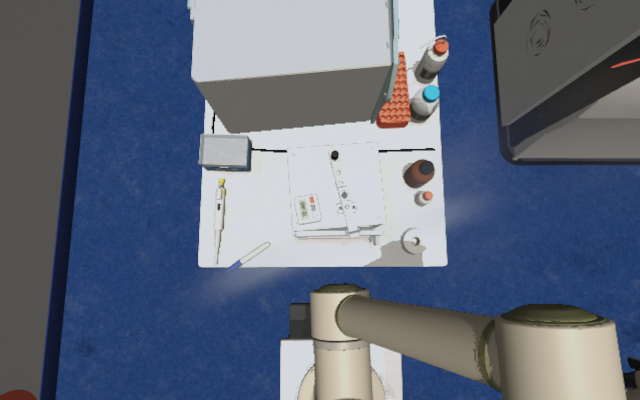

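View pics/side0.png

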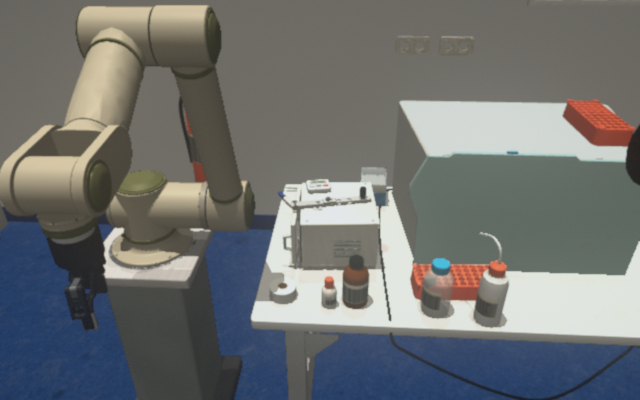

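move_arm --jaw '[6,6,6,6,6,6,6,6,6,6,6,6]' --dp '[[1.5,-1.2,-2],[2.3,-1.75,-2],[2.3,-1.75,-2],[2.3,-1.75,-2],[2.3,-1.75,-2],[2.3,-1.75,-1],[2.3,-1.75,0],[2.3,-1.75,0],[2.3,-1.75,0],[2.3,-1.75,0],[2.3,-1.75,0],[2.3,-1.75,0]]' --turn '[[0,0,0],[0,0,0],[0,0,0],[0,0,0],[0,0,0],[0,0,0],[0,0,0],[0,0,0],[0,0,0],[0,0,0],[0,0,0],[0,0,0.04]]'

```text
time_s: 1.8
position: [0.3465, -0.2662, 0.3028]
tool_rot: [[0.977, 0.211, 0.0], [0.211, -0.977, -0.0], [0.0, 0.0, -1.0]]
ft_force: [0.3, -0.9, -0.4]
grip_width: 0.06
gripper_force: 0.0
```

move_arm --jaw '[6,6,6,6,6,6,6,6,6,6,6,6]' --dp '[[2.3,-1.75,0],[2.3,-1.75,0],[2.3,-1.75,0],[2.3,-1.75,0],[2.3,-1.75,0],[2.3,-1.75,0],[2.3,-1.75,0],[2.3,-1.75,0],[2.3,-1.75,0],[2.3,-1.75,0],[2,-1.5,0],[1,-1,0]]' --turn '[[0,0,0],[0,0,0],[0,0,0],[0,0,0],[0,0,0],[0,0,0],[0,0,0],[0,0,0],[0,0,0],[0,0,0],[0,0,0],[0,0,0]]'

```text
time_s: 2.8
position: [0.559, -0.0152, 0.3021]
tool_rot: [[0.977, 0.213, -0.0], [0.213, -0.977, 0.0], [-0.0, -0.0, -1.0]]
ft_force: [-0.3, 0.3, 0.6]
grip_width: 0.0603
gripper_force: 0.0
```

```bash
python3 - <<'E'
from h import *
s=observe();print(s['time_s'],s['position'],s['tool_rot'],s['ft_force'])
c='wrist';print(cams.calibration(c))
im,d=cams.get_image(c);cv2.imwrite('pics/w0.png',im[:,:,::-1])
for n,z in(('tail_nominal',.179),('hole_1',.157),('stay_pivot',.157),('door_hinge',.15),('stay_keeper',.15),('timer',.15)):
    for e in cams.mark_of(c,n)[:2]:
        u,v=e['location'][0]*640,e['location'][1]*400;print(n,round(e['p'],2),round(u),round(v),atz(c,u,v,z,s).round(4))
E
```

```text
2.8 [ 0.55900465 -0.01523082  0.30214   ] [[ 9.77089312e-01  2.12829431e-01 -3.31247830e-04]
 [ 2.12829557e-01 -9.77089255e-01  4.07995753e-04]
 [-2.36825192e-04 -4.69147619e-04 -9.99999862e-01]] [-0.32970358  0.26176167  0.63629626]
{'vertical_fov': 62.851340095537, 'cx': 319.26639011355917, 'cy': 200.31523510158988, 'tool_from_camera': array([[ 4.66970397e-04,  9.48082592e-01,  3.18023867e-01,
         8.28546870e-02],
       [ 9.99999839e-01, -5.45108132e-04,  1.56709022e-04,
         1.52123739e-04],
       [ 3.21930492e-04,  3.18023742e-01, -9.48082695e-01,
        -1.80818723e-01],
       [ 0.00000000e+00,  0.00000000e+00,  0.00000000e+00,
         1.00000000e+00]])}
tail_nominal 0.89 290 131 [0.6002 0.0213 0.179 ]
hole_1 0.81 297 239 [ 0.4839 -0.007   0.157 ]
stay_pivot 0.6 298 290 [ 0.421  -0.0206  0.157 ]
door_hinge 0.96 185 263 [0.4232 0.1132 0.15  ]
stay_keeper 0.62 302 237 [ 0.4847 -0.0112  0.15  ]
timer 0.74 215 225 [0.4778 0.0845 0.15  ]
```

View pics/w0.png

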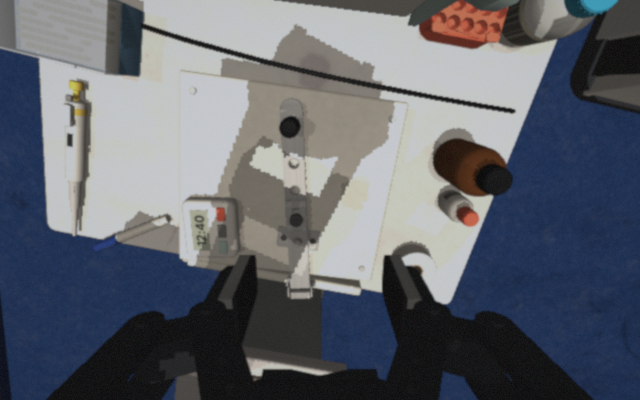

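```bash
python3 - <<'E'
from h import *
im=cv2.imread('pics/w0.png')[100:300,230:370]
cv2.imwrite('pics/w0c.png',cv2.resize(im,None,fx=3,fy=3,interpolation=cv2.INTER_CUBIC))
s=observe()
for n,u,v,z in(('knob',290,127,.191),('h3',294,162,.161),('pin',297,238,.166)):print(n,atz('wrist',u,v,z,s))
E
```

```text
knob [0.60326491 0.01797473 0.191     ]
h3 [0.5667217  0.00971042 0.161     ]
pin [ 0.48777444 -0.00887817  0.166     ]
```

View pics/w0c.png

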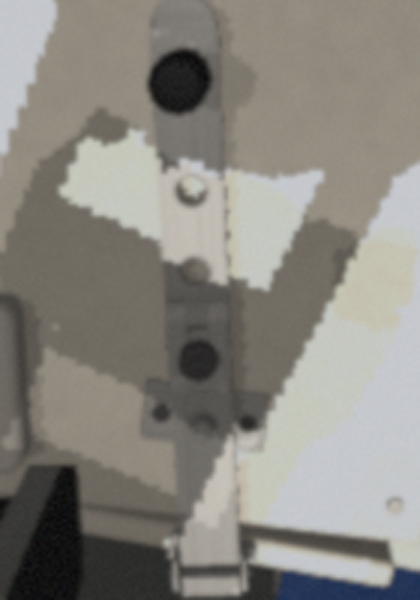

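move_arm --jaw '[5,5,5,5,5,5,5,5,5,5,5]' --dp '[[1.6,-0.8,1.5],[1.6,-0.8,2],[1.6,-0.8,2],[0,0,2],[0,0,2],[0,0,1.5],[0,0,0.8],[0,0,0.8],[0,0,0.6],[0,0,0.2],[0,0,0]]' --turn '[[0,0,0],[0,0,0],[0,0,0],[0,0,0],[0,0,0],[0,0,0],[0,0,0],[0,0,0],[0,0,0],[0,0,0],[0,0,0]]'

```text
time_s: 4.07
position: [0.5997, 0.0163, 0.1688]
tool_rot: [[0.977, 0.211, 0.0], [0.211, -0.977, -0.0], [0.0, 0.0, -1.0]]
ft_force: [-0.2, 1.5, -0.5]
grip_width: 0.0502
gripper_force: 0.0
```

```bash
python3 - <<'E'
from h import *
s=observe();print(s['time_s'],s['position'],s['ft_force'])
im,d=cams.get_image('wrist');cv2.imwrite('pics/w1.png',im[:,:,::-1])
E
```

```text
4.0667 [0.59966521 0.01631144 0.16876606] [-0.21125791  1.53731705 -0.52224352]
```

View pics/w1.png

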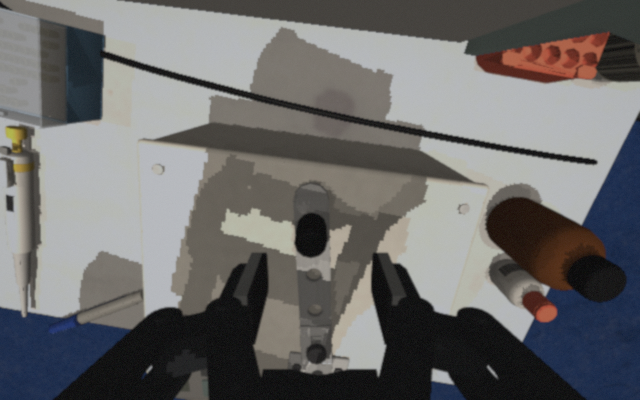

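```bash
python3 - <<'E'
from h import *
s=observe()
im=cv2.imread('pics/w1.png');g=im.max(2)
b=g[200:270,285:340]<40
ys,xs=np.nonzero(b);
for y in range(0,70,4):
    x=np.nonzero(b[y])[0];print(y+200,(x.min()+285,x.max()+285) if len(x) else None,end=' ')
R=s['tool_rot'];p=s['position']
for n,u,v,z in(('knob',311.5,241,.191),('h3',314,275,.161),('h2',315,309,.161)):
    q=atz('wrist',u,v,z,s);print(n,q,R.T@(q-p))
E
```

```text
200 None 204 None 208 None 212 None 216 (np.int64(303), np.int64(320)) 220 (np.int64(299), np.int64(323)) 224 (np.int64(298), np.int64(325)) 228 (np.int64(297), np.int64(325)) 232 (np.int64(296), np.int64(325)) 236 (np.int64(296), np.int64(326)) 240 (np.int64(296), np.int64(326)) 244 (np.int64(296), np.int64(324)) 248 (np.int64(297), np.int64(323)) 252 (np.int64(300), np.int64(320)) 256 (np.int64(309), np.int64(311)) 260 None 264 None 268 None knob [0.60539108 0.0216979  0.191     ] [ 0.00658173 -0.00401771 -0.02183419]
h3 [0.56738948 0.01277757 0.161     ] [-0.03246978 -0.00332965  0.00813581]
h2 [0.54151378 0.00661504 0.161     ] [-0.05906325 -0.00276787  0.00811541]
```

move_arm --jaw '[4,3,2.6,2.4,2.4,2.4]' --dp '[[0.3,-0.2,0],[0.3,-0.18,0],[0,0,0],[0,0,0],[0,0,0],[0,0,0]]' --turn '[[0,0,0],[0,0,0],[0,0,0],[0,0,0],[0,0,0],[0,0,0]]' --force 20

```text
time_s: 4.62
position: [0.6047, 0.0215, 0.1687]
tool_rot: [[0.977, 0.211, 0.0], [0.211, -0.977, -0.0], [0.0, 0.0, -1.0]]
ft_force: [-0.1, 0.2, 0.6]
grip_width: 0.0238
gripper_force: 0.0
```

```bash
python3 - <<'E'
from h import *
s=observe();print(s['time_s'],s['position'],s['ft_force'],s['grip_width'])
im,d=cams.get_image('wrist');cv2.imwrite('pics/w2.png',cv2.resize(im[170:400,230:410,::-1],None,fx=2.6,fy=2.6))
E
```

```text
4.6167 [0.60468854 0.02150702 0.16866943] [-0.10902882  0.19823523  0.63108564] 0.023848302415213154
```

View pics/w2.png

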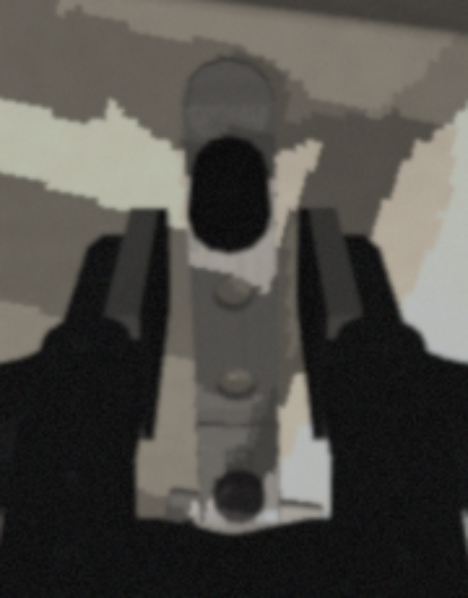

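```bash
python3 - <<'E'
from h import *
s=observe()
c=cams.calibration('wrist');f=200/np.tan(np.radians(c["vertical_fov"]/2));M=np.linalg.inv(c['tool_from_camera'])
def pr(p):
    q=M@np.r_[p,1];return (c['cx']-f*q[0]/q[2]).round(1),(c['cy']+f*q[1]/q[2]).round(1)
for z in(0,-.004,-.008,-.013,-.019,-.03):print(z,pr([.011,-.012,z]),pr([.011,.012,z]),pr([-.011,.012,z]))
R=s['tool_rot'];p=s['position']
for n,u,v,z in(('knobtop',230/2.6+230,205/2.6+170,.191),('h3',234/2.6+230,291/2.6+170,.161),('h2',236/2.6+230,383/2.6+170,.161),('knobfrontbot',230/2.6+230,137/2.6+170,.167),('knobbacktop',230/2.6+230,250/2.6+170,.191)):
    q=atz('wrist',u,v,z,s);print(n,q,R.T@(q-p))
_,d=cams.get_image('wrist')
for (u,v) in((290,253),(292,256),(345,253),(318,235),(318,245),(318,250)):print(u,v,d[v,u],R.T@(pt('wrist',u,v,d[v,u],s)-p))
E
```

```text
0 (np.float64(298.8), np.float64(218.2)) (np.float64(339.3), np.float64(218.2)) (np.float64(338.6), np.float64(251.5))
-0.004 (np.float64(298.4), np.float64(220.7)) (np.float64(339.7), np.float64(220.8)) (np.float64(338.9), np.float64(254.6))
-0.008 (np.float64(298.0), np.float64(223.4)) (np.float64(340.1), np.float64(223.4)) (np.float64(339.3), np.float64(257.8))
-0.013 (np.float64(297.4), np.float64(226.8)) (np.float64(340.6), np.float64(226.9)) (np.float64(339.8), np.float64(262.0))
-0.019 (np.float64(296.7), np.float64(231.2)) (np.float64(341.3), np.float64(231.3)) (np.float64(340.4), np.float64(267.3))
-0.03 (np.float64(295.3), np.float64(240.1)) (np.float64(342.7), np.float64(240.1)) (np.float64(341.7), np.float64(278.0))
knobtop [0.60673882 0.02222888 0.191     ] [ 0.00219149 -0.00029571 -0.02235146]
h3 [0.56822431 0.01296144 0.161     ] [-0.03741092  0.0006318   0.00764924]
h2 [0.54087226 0.00647686 0.161     ] [-0.06551547  0.00119576  0.00764974]
knobfrontbot [0.61185995 0.02339842 0.167     ] [ 0.00744453 -0.00035774  0.00164845]
knobbacktop [0.59645544 0.02001123 0.191     ] [-0.0083283  -0.00029903 -0.02235127]
290 253 0.15005052 [ 0.01223113 -0.01327646 -0.04624323]
292 256 0.14813946 [ 0.01184378 -0.01219956 -0.04838869]
345 253 0.15360768 [ 0.01056895  0.01221592 -0.04304461]
318 235 0.17884956 [ 0.00800815 -0.00055955 -0.01728159]
318 245 0.17357002 [ 0.00519017 -0.00053571 -0.0237955 ]
318 250 0.17432213 [ 0.00232903 -0.00053723 -0.02396194]
```

```bash
python3 - <<'E'
from h import *
im,d=cams.get_image('side');
c=cams.calibration('side');f=200/np.tan(np.radians(c["vertical_fov"]/2))
def pr(p):
    q=c['view']@np.r_[p,1];return c['cx']-f*q[0]/q[2],c['cy']+f*q[1]/q[2]
s=observe();p=s['position']
a=pr(p);b=pr(p+[0,0,.045]);print(a,b,pr([.138,-.532,.192]))
u,v=map(int,a);o=cv2.resize(im[v-70:v+40,u-70:u+70,::-1],None,fx=5,fy=5,interpolation=cv2.INTER_CUBIC)
for q in(a,b):cv2.circle(o,(int((q[0]-u+70)*5),int((q[1]-v+70)*5)),4,(0,0,255),1)
cv2.imwrite('pics/s1.png',o)
E
```

```text
(np.float64(362.8976084508441), np.float64(195.0365210976901)) (np.float64(363.5819555418906), np.float64(180.43091092489593)) (np.float64(103.53558742781348), np.float64(331.94777853378423))
```

View pics/s1.png

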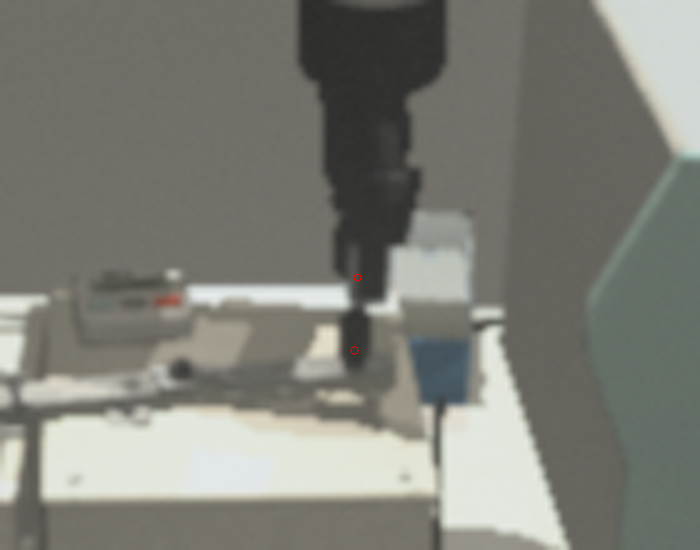

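move_arm --jaw '[2.2,2.0,1.9,1.8,1.7,1.6,1.6]' --dp '[[0.1,0,0],[0.1,0,0],[0,0,0],[0,0,0],[0,0,0],[0,0,0],[0,0,0]]' --turn '[[0,0,0],[0,0,0],[0,0,0],[0,0,0],[0,0,0],[0,0,0],[0,0,0]]'

```text
time_s: 5.35
position: [0.6066, 0.0219, 0.1686]
tool_rot: [[0.977, 0.211, -0.0], [0.211, -0.977, 0.0], [-0.0, -0.0, -1.0]]
ft_force: [0.1, 0.3, -0.7]
grip_width: 0.016
gripper_force: 0.0
```

move_arm --jaw '[2.8,3.2,3.4,3.4,3.4,3.4,3.4,3.4]' --dp '[[0,0,0],[0,0,0],[0,0,0],[0,0,0.7],[0,0,0.7],[0,0,0.6],[0,0,0.5],[0,0,0]]' --turn '[[0,0,0],[0,0,0],[0,0,0],[0,0,0],[0,0,0],[0,0,0],[0,0,0],[0,0,0]]'

```text
time_s: 6.02
position: [0.606, 0.022, 0.142]
tool_rot: [[0.977, 0.211, -0.003], [0.211, -0.977, 0.0], [-0.003, -0.001, -1.0]]
ft_force: [-0.6, -0.4, -0.4]
grip_width: 0.034
gripper_force: 0.0
```

```bash
python3 - <<'E'
from h import *
s=observe();print(s['time_s'],s['position'],s['ft_force'],s['grip_width'])
im,d=cams.get_image('wrist');R=s['tool_rot'];p=s['position']
for v in range(225,300,6):
    print(v,[(u,(R.T@(pt('wrist',u,v,d[v,u],s)-p)*1000).round().astype(int).tolist()) for u in(280,286,292,318,346,352)])
cv2.imwrite('pics/w3.png',cv2.resize(im[170:400,210:430,::-1],None,fx=2.6,fy=2.6))
E
```

```text
6.0167 [0.60601399 0.02200446 0.14201144] [-0.64559484 -0.42631612 -0.42831851] 0.03400688599742629
225 [(280, [10, -22, -9]), (286, [10, -19, -8]), (292, [10, -16, -7]), (318, [83, 0, -181]), (346, [9, 16, -7]), (352, [10, 19, -7])]
231 [(280, [6, -23, -7]), (286, [6, -19, -7]), (292, [6, -16, -8]), (318, [11, -1, -18]), (346, [6, 15, -8]), (352, [6, 19, -8])]
237 [(280, [2, -23, -8]), (286, [2, -19, -7]), (292, [2, -16, -7]), (318, [7, -1, -19]), (346, [3, 15, -9]), (352, [2, 19, -6])]
243 [(280, [-1, -23, -9]), (286, [-1, -19, -8]), (292, [-2, -16, -7]), (318, [4, -1, -18]), (346, [-2, 16, -7]), (352, [-1, 19, -8])]
249 [(280, [-5, -23, -8]), (286, [-6, -19, -7]), (292, [-6, -16, -7]), (318, [7, -1, -31]), (346, [-6, 16, -7]), (352, [-5, 19, -8])]
255 [(280, [12, -18, -47]), (286, [-9, -20, -7]), (292, [-9, -16, -8]), (318, [6, 0, -37]), (346, [-9, 16, -8]), (352, [-9, 20, -7])]
261 [(280, [12, -17, -53]), (286, [-14, -20, -7]), (292, [-14, -16, -7]), (318, [7, 0, -45]), (346, [-13, 16, -8]), (352, [-13, 20, -8])]
267 [(280, [11, -17, -57]), (286, [-17, -20, -7]), (292, [-18, -16, -7]), (318, [7, 0, -49]), (346, [-17, 16, -8]), (352, [-18, 20, -7])]
273 [(280, [8, -17, -57]), (286, [-22, -20, -7]), (292, [-21, -16, -8]), (318, [5, 0, -51]), (346, [-22, 16, -6]), (352, [-21, 20, -8])]
279 [(280, [6, -17, -58]), (286, [-26, -20, -7]), (292, [-26, -16, -7]), (318, [1, 0, -50]), (346, [-26, 16, -8]), (352, [-26, 20, -7])]
285 [(280, [3, -17, -58]), (286, [-30, -20, -7]), (292, [-30, -17, -7]), (318, [-2, 0, -51]), (346, [-30, 17, -7]), (352, [-29, 20, -9])]
291 [(280, [1, -17, -60]), (286, [-35, -20, -7]), (292, [-34, -17, -8]), (318, [-5, 0, -51]), (346, [-34, 17, -8]), (352, [-34, 20, -7])]
297 [(280, [-1, -17, -61]), (286, [-39, -21, -7]), (292, [-38, -17, -8]), (318, [-9, 0, -50]), (346, [-39, 17, -7]), (352, [-39, 21, -6])]
```

View pics/w3.png

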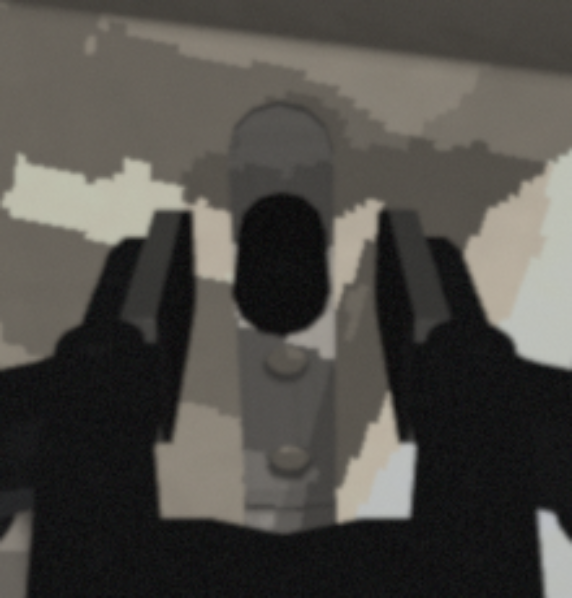

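move_arm --jaw '[3.4,3.4,3.4,3.4,3,2.6,2.2,2.0,1.9,1.8,1.7,1.7]' --dp '[[0,0,0.5],[0,0,0.5],[0,0,0.4],[0,0,0.1],[0,0,0],[0,0,0],[0,0,0],[0,0,0],[0,0,0],[0,0,0],[0,0,0],[0,0,0]]' --turn '[[0,0,0],[0,0,0],[0,0,0],[0,0,0],[0,0,0],[0,0,0],[0,0,0],[0,0,0],[0,0,0],[0,0,0],[0,0,0],[0,0,0]]' --force 20

```text
time_s: 7.07
position: [0.6068, 0.022, 0.1288]
tool_rot: [[0.977, 0.211, 0.001], [0.211, -0.977, 0.0], [0.001, -0.0, -1.0]]
ft_force: [0.0, 1.8, 1.3]
grip_width: 0.0171
gripper_force: 15.5
```

move_arm --jaw '[1,1,1,1,1,1]' --dp '[[0,0,0],[0,0,0],[0,0,0],[0.03,0,-0.18],[0.03,0,-0.18],[0.06,0,-0.37]]' --turn '[[0,0,0],[0,0,0],[0,0,0],[0,0.01,0],[0,0.01,0],[0,0.02,0]]' --force 40

```text
time_s: 7.57
position: [0.6079, 0.0221, 0.1357]
tool_rot: [[0.977, 0.211, 0.04], [0.211, -0.977, 0.009], [0.041, -0.0, -0.999]]
ft_force: [1.6, 0.5, 0.3]
grip_width: 0.0167
gripper_force: 39.0
```

move_arm --jaw '[1,1,1,1,1,1,1,1,1,1]' --dp '[[0.06,0,-0.37],[0.06,0,-0.37],[0.06,0,-0.37],[0.06,0,-0.37],[0.06,0,-0.37],[0.06,0,-0.37],[0.06,0,-0.37],[0.06,0,-0.37],[0,0,0],[0,0,0]]' --turn '[[0,0.02,0],[0,0.02,0],[0,0.02,0],[0,0.02,0],[0,0.02,0],[0,0.02,0],[0,0.02,0],[0,0.02,0],[0,0,0],[0,0,0]]'

```text
time_s: 8.4
position: [0.6092, 0.0224, 0.1662]
tool_rot: [[0.958, 0.211, 0.195], [0.207, -0.977, 0.042], [0.199, 0.0, -0.98]]
ft_force: [1.4, 0.5, -0.5]
grip_width: 0.0165
gripper_force: 39.1
```

```bash
python3 - <<'E'
from h import *
s=observe();print(s['time_s'],s['position'],s['ft_force'],s['grip_width'])
im,d=cams.get_image('side');
cv2.imwrite('pics/s2.png',cv2.resize(im[140:270,250:410,::-1],None,fx=4.5,fy=4.5,interpolation=cv2.INTER_CUBIC))
E
```

```text
8.4 [0.60918224 0.02240366 0.16619824] [ 1.3969045   0.50392001 -0.4751618 ] 0.016522133536244914
```

View pics/s2.png

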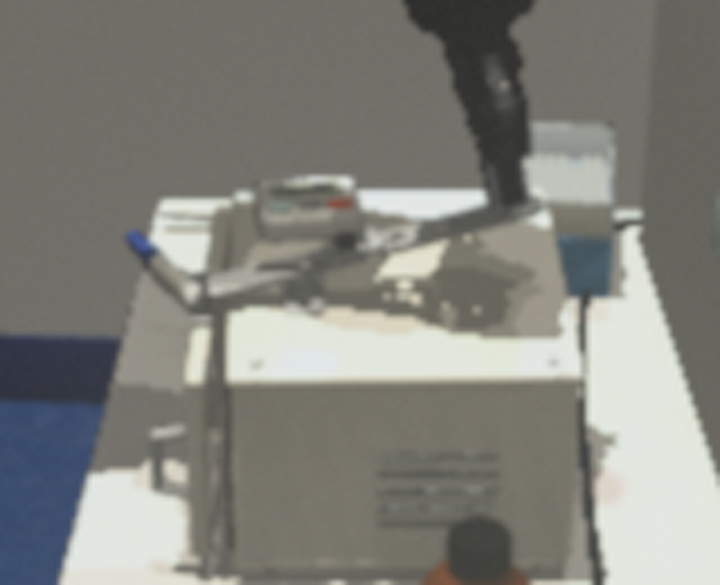

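```bash
cat > k.py <<'E'
from h import *
from scipy.spatial.transform import Rotation as Ro
psi=np.radians(4.6);P=np.array([.4888,-.0062]);d2=lambda b:np.array([np.cos(b),np.sin(b)])
def rb(p):return np.array([[np.cos(psi),-np.sin(psi)],[np.sin(psi),np.cos(psi)]])@p
H=P+rb(np.array([-.0505,.125]))
piv=lambda a:H+.135*rb(np.array([-np.sin(a),-np.cos(a)]))
from scipy.optimize import brentq
def solve(L):
    a=brentq(lambda a:np.hypot(*(P-piv(a)))-L,.05,1.1);v=P-piv(a);return a,np.arctan2(v[1],v[0])
def pose(a,b,lift,K,e=np.radians(-1.3),x0=.001,zt=.1285):
    # K pivot->knob; tool carried with the stay
    S=Ro.from_euler('zy',[b,-lift])                       # stay frame
    off=np.array([K,0,zt-.157])+Ro.from_euler('z',e).apply([x0,0,0])
    p=np.r_[piv(a),.157]+S.apply(off)
    return p,(S*Ro.from_euler('z',e)*Ro.from_euler('x',np.pi)).as_matrix()
def rows(poses):
    out=[]
    for (p,R),(q,Q) in zip(poses[:-1],poses[1:]):
        out.append(((R.T@(q-p)*100).round(2).tolist(),Ro.from_matrix(R.T@Q).as_rotvec().round(4).tolist()))
    return out
E
python3 - <<'E'
from k import *
s=observe();K=.1825;print('start',solve(.062),'end',solve(.1445),solve(.152),solve(.138))
a0,b0=solve(.062);p,R=pose(a0,b0,.2,K);print(p,s['position']);print(R.round(3))
a1,b1=solve(.1445);b1+=np.radians(9)
N=18;w=(1-np.cos(np.linspace(0,np.pi,N+1)))/2
P_=[pose(a0+(a1-a0)*t,b0+(b1-b0)*t,.2,K) for t in w]
for r in rows(P_):print(r)
print(P_[-1])
E
```

```text
start (0.07976485485524969, np.float64(0.2352720422903481)) end (0.7463693120894233, np.float64(-0.09984696083604619)) (0.8129134836905394, np.float64(-0.13319439633966332)) (0.6898161894484476, np.float64(-0.07149986285898437))
[0.60906279 0.02210044 0.1645206 ] [0.60924294 0.02242697 0.16590606]
[[ 0.958  0.207  0.199]
 [ 0.211 -0.977 -0.   ]
 [ 0.194  0.042 -0.98 ]]
([-0.06, 0.01, -0.01], [-0.0, 0.0, 0.0014])
([-0.19, 0.03, -0.04], [-0.0, -0.0, 0.004])
([-0.31, 0.04, -0.07], [-0.0, 0.0, 0.0066])
([-0.42, 0.05, -0.09], [0.0, -0.0, 0.0089])
([-0.52, 0.04, -0.11], [-0.0, 0.0, 0.011])
([-0.59, 0.03, -0.13], [0.0, -0.0, 0.0127])
([-0.65, 0.01, -0.14], [0.0, -0.0, 0.0141])
([-0.68, -0.02, -0.15], [-0.0, 0.0, 0.015])
([-0.69, -0.05, -0.15], [-0.0, 0.0, 0.0155])
([-0.67, -0.08, -0.15], [0.0, -0.0, 0.0155])
([-0.64, -0.1, -0.14], [0.0, 0.0, 0.015])
([-0.58, -0.12, -0.13], [0.0, 0.0, 0.0141])
([-0.51, -0.13, -0.11], [-0.0, -0.0, 0.0127])
([-0.43, -0.13, -0.09], [-0.0, 0.0, 0.011])
([-0.35, -0.11, -0.07], [0.0, -0.0, 0.0089])
([-0.25, -0.09, -0.05], [-0.0, 0.0, 0.0066])
([-0.15, -0.06, -0.03], [-0.0, 0.0, 0.004])
([-0.05, -0.02, -0.01], [0.0, -0.0, 0.0014])
(array([0.53023054, 0.01867772, 0.16546444]), array([[ 9.79481906e-01,  3.38480911e-02,  1.98669331e-01],
       [ 3.45365222e-02, -9.99403436e-01, -1.22298005e-16],
       [ 1.98550812e-01,  6.86134775e-03, -9.80066578e-01]]))
```

```bash
sed -i "s/'zy'/'ZY'/" k.py
python3 - <<'E'
from k import *
K=.1825
a0,b0=solve(.062);p,R=pose(a0,b0,.2,K);print(p);print(R.round(3))
a1,b1=solve(.1445);b1+=np.radians(9)
P_=[pose(a0+(a1-a0)*t,b0+(b1-b0)*t,.2,K) for t in np.linspace(0,1,19)]
for r in rows(P_):print(r)
print(P_[-1])
E
```

```text
[0.60890691 0.02256766 0.16552387]
[[ 0.958  0.211  0.193]
 [ 0.206 -0.977  0.046]
 [ 0.199 -0.005 -0.98 ]]
([-0.47, 0.07, -0.1], [-0.002, 0.0, 0.0097])
([-0.47, 0.06, -0.1], [-0.002, 0.0, 0.0097])
([-0.47, 0.04, -0.09], [-0.002, 0.0, 0.0097])
([-0.46, 0.03, -0.09], [-0.002, 0.0, 0.0097])
([-0.46, 0.02, -0.09], [-0.002, 0.0, 0.0097])
([-0.45, 0.0, -0.09], [-0.002, 0.0, 0.0097])
([-0.45, -0.01, -0.09], [-0.002, 0.0, 0.0097])
([-0.44, -0.02, -0.09], [-0.002, 0.0, 0.0097])
([-0.44, -0.03, -0.09], [-0.002, 0.0, 0.0097])
([-0.43, -0.05, -0.09], [-0.002, 0.0, 0.0097])
([-0.43, -0.06, -0.09], [-0.002, 0.0, 0.0097])
([-0.42, -0.07, -0.08], [-0.002, 0.0, 0.0097])
([-0.41, -0.08, -0.08], [-0.002, 0.0, 0.0097])
([-0.41, -0.09, -0.08], [-0.002, 0.0, 0.0097])
([-0.4, -0.1, -0.08], [-0.002, 0.0, 0.0097])
([-0.39, -0.11, -0.08], [-0.002, 0.0, 0.0097])
([-0.38, -0.13, -0.08], [-0.002, 0.0, 0.0097])
([-0.37, -0.14, -0.08], [-0.002, 0.0, 0.0097])
(array([0.5302213 , 0.01879237, 0.16552387]), array([[ 0.97950777,  0.03498802,  0.19834404],
       [ 0.0333966 , -0.99937757,  0.01136417],
       [ 0.1986182 , -0.00450728, -0.98006658]]))
```

move_arm --jaw '[1,1,1,1,1,1,1,1,1,1]' --dp '[[-0.24,0.04,-0.05],[-0.35,0.05,-0.08],[-0.47,0.06,-0.1],[-0.47,0.04,-0.09],[-0.46,0.03,-0.09],[-0.46,0.02,-0.09],[-0.45,0,-0.09],[-0.45,-0.01,-0.09],[-0.44,-0.02,-0.09],[-0.44,-0.03,-0.09]]' --turn '[[-0.001,0,0.005],[-0.0015,0,0.007],[-0.002,0,0.0097],[-0.002,0,0.0097],[-0.002,0,0.0097],[-0.002,0,0.0097],[-0.002,0,0.0097],[-0.002,0,0.0097],[-0.002,0,0.0097],[-0.002,0,0.0097]]'

```text
time_s: 9.28
position: [0.5682, 0.013, 0.1667]
tool_rot: [[0.972, 0.12, 0.201], [0.118, -0.993, 0.023], [0.203, 0.001, -0.979]]
ft_force: [8.6, 1.1, 2.6]
grip_width: 0.0167
gripper_force: 39.2
```

move_arm --jaw '[1,1,1,1,1,1,1,1,1,1,1,1]' --dp '[[-0.43,-0.05,-0.09],[-0.43,-0.06,-0.09],[-0.42,-0.07,-0.08],[-0.41,-0.08,-0.08],[-0.41,-0.09,-0.08],[-0.4,-0.1,-0.08],[-0.39,-0.11,-0.08],[-0.38,-0.13,-0.08],[-0.37,-0.14,-0.08],[-0.34,-0.1,-0.08],[0,0,0],[0,0,0]]' --turn '[[-0.002,0,0.0097],[-0.002,0,0.0097],[-0.002,0,0.0097],[-0.002,0,0.0097],[-0.002,0,0.0097],[-0.002,0,0.0097],[-0.002,0,0.0097],[-0.002,0,0.0097],[-0.002,0,0.0097],[-0.0015,0,0.007],[0,0,0],[0,0,0]]'

```text
time_s: 10.28
position: [0.528, 0.0189, 0.1675]
tool_rot: [[0.979, 0.025, 0.205], [0.025, -1.0, 0.003], [0.205, 0.002, -0.979]]
ft_force: [10.2, -1.5, 3.1]
grip_width: 0.0164
gripper_force: 39.3
```

```bash
python3 - <<'E'
from h import *
s=observe();print(s['time_s'],s['position'],s['ft_force'],s['grip_width'])
im,d=cams.get_image('wrist');cv2.imwrite('pics/w4full.png',im[:,:,::-1])
for n in('tail_nominal','stay_keeper','hole_1','stay_pivot'):print(n,[(round(e['p'],2),(np.array(e['location'])*[640,400]).round(1)) for e in cams.mark_of('wrist',n)[:2]])
cv2.imwrite('pics/w4.png',cv2.resize(im[180:380,210:430,::-1],None,fx=3.4,fy=3,interpolation=cv2.INTER_CUBIC))
E
```

```text
10.2833 [0.52796082 0.01886212 0.16745833] [10.20625114 -1.48709864  3.12414882] 0.01642399189972804
tail_nominal [(0.66, array([320.3, 286.5]))]
stay_keeper []
hole_1 []
stay_pivot [(0.44, array([47.7, 83.3]))]
```

View pics/w4.png

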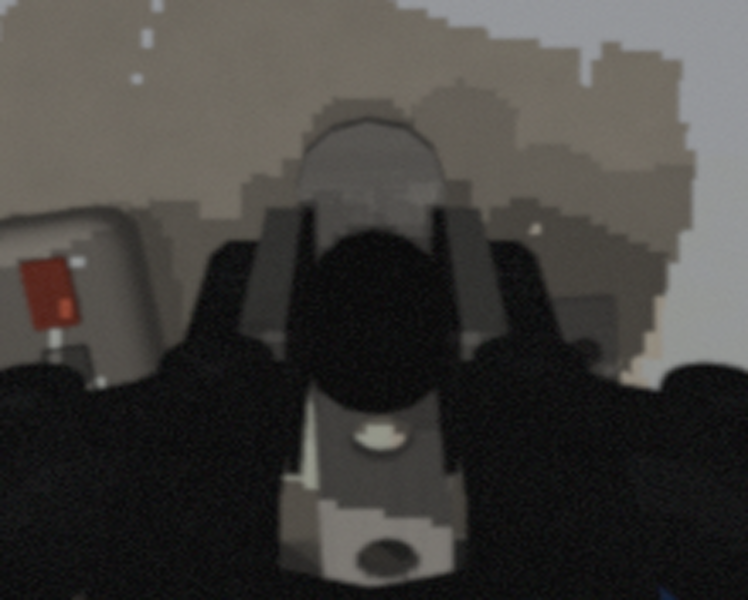

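```bash
python3 - <<'E'
from k import *
s0={'position':np.array([.55900465,-.01523082,.30214]),'tool_rot':np.array([[.977089312,.212829431,-3.3e-4],[.212829557,-.977089255,4.08e-4],[-2.37e-4,-4.69e-4,-.99999986]])}
L=atz('wrist',230+161/3,100+411/3,.1535,s0);R_=atz('wrist',230+248/3,100+423/3,.1535,s0);pn=atz('wrist',230+205/3,100+422/3,.166,s0)
print('w0 L,R,mid,pin',L,R_,(L+R_)/2,pn,np.linalg.norm(L-R_))
s=observe();T=s['tool_rot'];p=s['position']
c=atz('wrist',210+583/3.4,180+352/3,.1535,s);print('screw now',c, 'pin now?',c+(L-R_)/2)
for u,v in((615,295),(615,370),(555,298)):print('corner',atz('wrist',210+u/3.4,180+v/3,.153,s))
im,d=cams.get_image('wrist')
g=cv2.imread('pics/w4full.png').max(2)
print(g[270:310:2,370:400:2])
# h3 in stay plane: tool plane z = const; underside .157 flat-> tool z=-(.157-.1285)=-.0285, top -.0325
o,dd=ray('wrist',210+381/3.4,180+434/3,s)
o=T.T@(o-p);dd=T.T@dd
for z in(-.0285,-.0325):print('h3 tool',o+dd*(z-o[2])/dd[2])
o,dd=ray('wrist',210+388/3.4,180+558/3,s);o=T.T@(o-p);dd=T.T@dd;print('h2 tool',o+dd*(-.0325-o[2])/dd[2])
o,dd=ray('wrist',320,180+345/3,s);o=T.T@(o-p);dd=T.T@dd;print('knobtop tool',o+dd*(-.0625-o[2])/dd[2])
E
```

```text
w0 L,R,mid,pin [0.48176344 0.0083181  0.1535    ] [ 0.4838446  -0.02392638  0.1535    ] [ 0.48280402 -0.00780414  0.1535    ] [ 0.48689101 -0.00793635  0.166     ] 0.0323115723780482
screw now [ 0.48389515 -0.0234286   0.1535    ] pin now? [ 0.48285457 -0.00730636  0.1535    ]
corner [ 0.49688563 -0.02911576  0.153     ]
corner [ 0.47967415 -0.02999059  0.153     ]
corner [ 0.49591962 -0.01752003  0.153     ]
[[ 66  70  71  71  71  71  70  70  71  70  72  70  70  72  71]
 [ 60  72  72  72  69  70  70  73  71  70  71  71  71  72  72]
 [ 48  70  70  70  72  71  71  70  70  73  70  72  70  71  69]
 [ 37  69  73  70  70  70  70  70  69  70  69  72  71  71  71]
 [ 22  60  64  65  64  61  59  57  58  56  61  70  69  69  72]
 [ 23  41  53  53  55  56  52  56  54  52  57  69  71  69  71]
 [ 12  34  56  58  58  57  57  55  57  56  58  70  72  70  67]
 [ 16  24  53  57  55  57  55  57  55  52  57  68  71  73  70]
 [ 20  19  49  58  55  57  60  58  57  56  56  68  71  71  70]
 [ 16  21  41  55  56  55  56  57  54  55  55  68  72  70  70]
 [ 16  12  32  55  55  56  55  55  59  57  58  69  70  70  73]
 [ 19  17  24  51  51  49  43  51  55  54  58  70  71  69  78]
 [ 19  18  23  28  31  24  27  29  46  57  57  68  70  70  78]
 [ 16  20  15  21  17  23  25  29  40  54  58  68  71  70  78]
 [ 15  11  14  11  19  18  20  29  35  55  55  70  69  88 117]
 [ 18  15  23  16  17  17  25  34  44  56  59  81  77 132 148]
 [ 18  22  21  17  14  15  25  47  58  71  71  76  81 140 145]
 [ 12  18  13  21  19  17  20  35  51  69  68  97 128 139 146]
 [ 22  18  19  17  16  13  17  20  28  32  43  94 142 144 145]
 [ 15  21  19  19  13  14  18  20  18  16  16  40  69  86 111]]
h3 tool [-0.04198206  0.00151084 -0.0285    ]
h3 tool [-0.0387024   0.00147007 -0.0325    ]
h2 tool [-0.06743018  0.00274284 -0.0325    ]
knobtop tool [ 0.00101271  0.00024951 -0.0625    ]
```

```bash
cat > k2.py <<'E'
from k import *
import k
k.P=np.array([.4865,-.0068]);k.H=k.P+rb(np.array([-.0505,.125]))
K=.1848;zt=.129
def pose3(q,lift):
    q=np.array(q);L=(K-.038)*np.cos(lift)
    a=brentq(lambda a:np.hypot(*(q-piv(a)))-L,.2,1.15);v=q-piv(a);b=np.arctan2(v[1],v[0])
    return (*pose(a,b,lift,K,e=np.radians(-1.8),x0=-.0006,zt=zt),a,b)
def now():
    s=observe();return s['position'],np.array(s['tool_rot']),s
def between(A,B,n):
    f=[]
    for t in np.linspace(0,1,n+1):
        rv=Ro.from_matrix(A[1].T@B[1]).as_rotvec()
        f.append((A[0]+(B[0]-A[0])*t,A[1]@Ro.from_rotvec(rv*t).as_matrix()))
    return rows(f)
E
python3 - <<'E'
from k2 import *
p,R,s=now();A=(p,R)
B=pose3([.482,-.007],.2);C=pose3([.482,-.007],.08)
print(p,B,C[0])
for r in between(A,B[:2],6):print(r)
print()
for r in between(B[:2],C[:2],6):print(r)
E
```

```text
[0.52800436 0.01878577 0.16728536] (array([ 0.52390727, -0.01210886,  0.16615309]), array([[ 0.96851594, -0.15195262,  0.19719855],
       [-0.15015427, -0.98836808, -0.02412955],
       [ 0.1985713 , -0.00624035, -0.98006658]]), 0.7800630557582137, np.float64(-0.12175642394457463)) [ 0.52117215 -0.01221902  0.14380986]
([-0.08, 0.51, 0.0], [-0.0046, -0.0009, 0.0292])
([-0.07, 0.52, 0.01], [-0.0046, -0.0009, 0.0292])
([-0.05, 0.52, 0.01], [-0.0046, -0.0009, 0.0292])
([-0.04, 0.52, 0.01], [-0.0046, -0.0009, 0.0292])
([-0.02, 0.52, 0.01], [-0.0046, -0.0009, 0.0292])
([-0.01, 0.52, 0.02], [-0.0046, -0.0009, 0.0292])

([-0.12, 0.01, 0.36], [-0.0009, -0.02, 0.0018])
([-0.11, 0.01, 0.36], [-0.0009, -0.02, 0.0018])
([-0.1, 0.01, 0.36], [-0.0009, -0.02, 0.0018])
([-0.1, 0.01, 0.36], [-0.0009, -0.02, 0.0018])
([-0.09, 0.01, 0.36], [-0.0009, -0.02, 0.0018])
([-0.08, 0.01, 0.37], [-0.0009, -0.02, 0.0018])
```

move_arm --jaw '[1,1,1,1,1,1,1,1]' --dp '[[-0.08,0.51,0],[-0.07,0.52,0.01],[-0.05,0.52,0.01],[-0.04,0.52,0.01],[-0.02,0.52,0.01],[-0.01,0.52,0.02],[0,0,0],[0,0,0]]' --turn '[[-0.0046,-0.0009,0.0292],[-0.0046,-0.0009,0.0292],[-0.0046,-0.0009,0.0292],[-0.0046,-0.0009,0.0292],[-0.0046,-0.0009,0.0292],[-0.0046,-0.0009,0.0292],[0,0,0],[0,0,0]]'

```text
time_s: 11.25
position: [0.5239, -0.0128, 0.1661]
tool_rot: [[0.968, -0.153, 0.197], [-0.151, -0.988, -0.025], [0.199, -0.005, -0.98]]
ft_force: [9.5, -1.7, 3.1]
grip_width: 0.0165
gripper_force: 39.2
```

move_arm --jaw '[1,1,1,1,1,1,1,1]' --dp '[[-0.12,0.01,0.36],[-0.11,0.01,0.36],[-0.1,0.01,0.36],[-0.1,0.01,0.36],[-0.09,0.01,0.36],[-0.08,0.01,0.37],[0,0,0],[0,0,0]]' --turn '[[-0.0009,-0.02,0.0018],[-0.0009,-0.02,0.0018],[-0.0009,-0.02,0.0018],[-0.0009,-0.02,0.0018],[-0.0009,-0.02,0.0018],[-0.0009,-0.02,0.0018],[0,0,0],[0,0,0]]'

```text
time_s: 11.92
position: [0.5211, -0.0126, 0.1431]
tool_rot: [[0.983, -0.163, 0.078], [-0.163, -0.987, -0.011], [0.079, -0.002, -0.997]]
ft_force: [9.4, -1.6, 2.0]
grip_width: 0.0167
gripper_force: 39.2
```

```bash
python3 - <<'E'
from k2 import *
p,R,s=now();print(p,R.round(3),s['ft_force'])
C=pose3([.482,-.007],.08);D=pose3([.482,-.007],.06)
print(C[0],C[1].round(3));print('corr',between((p,R),C[:2],1));print('down',between(C[:2],D[:2],4)[0])
im,d=cams.get_image('wrist');cv2.imwrite('pics/w5.png',im[:,:,::-1])
for n in('stay_keeper','timer'):print(n,[(round(e['p'],2),(np.array(e['location'])*[640,400]).round(1)) for e in cams.mark_of('wrist',n)[:2]])
# knob-top & local pattern relative to tool: dark mask of keeper foot screws
for c in('top','side'):
    cams.get_image(c)
    for n,z in(('stay_pivot',.157),('door_hinge',.15),('stay_keeper',.15)):
        print(c,n,[(round(e['p'],2),atz(c,*(np.array(e['location'])*[640,400]),z).round(4)) for e in cams.mark_of(c,n)[:1]])
E
```

```text
[ 0.5211201  -0.01257809  0.14309251] [[ 0.983 -0.163  0.078]
 [-0.163 -0.987 -0.011]
 [ 0.079 -0.002 -0.997]] [ 9.44612883 -1.64123898  2.03340778]
[ 0.52117215 -0.01221902  0.14380986] [[ 0.983 -0.164  0.079]
 [-0.163 -0.987 -0.011]
 [ 0.08  -0.003 -0.997]]
corr [([0.0, -0.04, -0.07], [0.0009, 0.0009, 0.0004])]
down ([-0.02, 0.0, 0.09], [-0.0002, -0.005, 0.0002])
stay_keeper []
timer [(0.22, array([534.5, 151.5]))]
top stay_pivot []
top door_hinge [(0.74, array([0.4212, 0.11  , 0.15  ]))]
top stay_keeper [(0.45, array([ 0.4817, -0.0035,  0.15  ]))]
side stay_pivot [(0.72, array([0.3277, 0.0262, 0.157 ]))]
side door_hinge [(0.56, array([0.4305, 0.1204, 0.15  ]))]
side stay_keeper [(0.5, array([ 0.4783, -0.0103,  0.15  ]))]
```

move_arm --jaw '[1,1,1,1]' --dp '[[-0.02,-0.02,0.09],[-0.02,-0.02,0.09],[0,0,0],[0,0,0]]' --turn '[[0,-0.005,0],[0,-0.005,0],[0,0,0],[0,0,0]]'

```text
time_s: 12.8
position: [0.5208, -0.0121, 0.1415]
tool_rot: [[0.984, -0.163, 0.069], [-0.163, -0.987, -0.01], [0.069, -0.002, -0.998]]
ft_force: [8.9, -2.1, 1.3]
grip_width: 0.0167
gripper_force: 39.2
```

move_arm --jaw '[1,1,1]' --dp '[[-0.01,0,0.05],[0,0,0],[0,0,0]]' --turn '[[0,-0.0025,0],[0,0,0],[0,0,0]]'

```text
time_s: 13.05
position: [0.5208, -0.0121, 0.141]
tool_rot: [[0.984, -0.163, 0.066], [-0.163, -0.987, -0.009], [0.067, -0.002, -0.998]]
ft_force: [10.4, -2.3, 1.4]
grip_width: 0.0166
gripper_force: 39.2
```

move_arm --jaw '[1,1,1]' --dp '[[-0.01,0,0.05],[0,0,0],[0,0,0]]' --turn '[[0,-0.0025,0],[0,0,0],[0,0,0]]'

```text
time_s: 13.3
position: [0.5207, -0.0121, 0.1405]
tool_rot: [[0.985, -0.163, 0.064], [-0.163, -0.987, -0.009], [0.065, -0.002, -0.998]]
ft_force: [9.6, -2.9, 1.5]
grip_width: 0.0166
gripper_force: 39.2
```

move_arm --jaw '[1,1,1]' --dp '[[-0.01,0,0.04],[0,0,0],[0,0,0]]' --turn '[[0,-0.002,0],[0,0,0],[0,0,0]]'

```text
time_s: 13.55
position: [0.5206, -0.0121, 0.1402]
tool_rot: [[0.985, -0.163, 0.062], [-0.163, -0.987, -0.009], [0.063, -0.002, -0.998]]
ft_force: [10.1, -2.5, 2.6]
grip_width: 0.0162
gripper_force: 39.3
```

move_arm --jaw '[1,1,1]' --dp '[[-0.01,0,0.04],[0,0,0],[0,0,0]]' --turn '[[0,-0.002,0],[0,0,0],[0,0,0]]'

```text
time_s: 13.8
position: [0.5206, -0.0121, 0.1401]
tool_rot: [[0.985, -0.163, 0.061], [-0.163, -0.987, -0.009], [0.061, -0.001, -0.998]]
ft_force: [8.9, -2.8, 5.1]
grip_width: 0.0166
gripper_force: 39.5
```

move_arm --jaw '[1,1,1]' --dp '[[-0.01,0,0.04],[0,0,0],[0,0,0]]' --turn '[[0,-0.002,0],[0,0,0],[0,0,0]]'

```text
time_s: 14.05
position: [0.5206, -0.0121, 0.1399]
tool_rot: [[0.985, -0.163, 0.059], [-0.163, -0.987, -0.008], [0.059, -0.001, -0.998]]
ft_force: [8.2, -2.3, 7.6]
grip_width: 0.0165
gripper_force: 39.7
```

move_arm --jaw '[1,1,1,1]' --dp '[[0,0,-0.03],[0.05,0,0],[0.05,0,0],[0,0,0]]' --turn '[[0,0.001,0],[0,0,0],[0,0,0],[0,0,0]]'

```text
time_s: 14.38
position: [0.5209, -0.0121, 0.1399]
tool_rot: [[0.985, -0.163, 0.058], [-0.163, -0.987, -0.008], [0.059, -0.001, -0.998]]
ft_force: [5.6, -1.5, 5.4]
grip_width: 0.0162
gripper_force: 39.6
```

move_arm --jaw '[1,1,1]' --dp '[[0.05,0,0],[0.05,0,0],[0,0,0]]' --turn '[[0,0,0],[0,0,0],[0,0,0]]'

```text
time_s: 14.63
position: [0.5219, -0.0122, 0.1399]
tool_rot: [[0.985, -0.163, 0.058], [-0.163, -0.987, -0.008], [0.059, -0.001, -0.998]]
ft_force: [5.7, -0.8, 3.4]
grip_width: 0.0163
gripper_force: 39.5
```

move_arm --jaw '[1,1,1]' --dp '[[0.05,0,0],[0.05,0,0],[0,0,0]]' --turn '[[0,0,0],[0,0,0],[0,0,0]]'

```text
time_s: 14.88
position: [0.5231, -0.0126, 0.1397]
tool_rot: [[0.985, -0.163, 0.058], [-0.163, -0.987, -0.008], [0.059, -0.001, -0.998]]
ft_force: [8.8, -2.4, 2.2]
grip_width: 0.0165
gripper_force: 39.2
```

move_arm --jaw '[1,1,1]' --dp '[[-0.01,0,0.05],[0,0,0],[0,0,0]]' --turn '[[0,-0.0025,0],[0,0,0],[0,0,0]]'

```text
time_s: 15.13
position: [0.5232, -0.0126, 0.1392]
tool_rot: [[0.985, -0.163, 0.056], [-0.163, -0.987, -0.008], [0.057, -0.001, -0.998]]
ft_force: [8.5, -2.8, 0.6]
grip_width: 0.0163
gripper_force: 39.2
```

move_arm --jaw '[1,1,1]' --dp '[[-0.01,0,0.05],[0,0,0],[0,0,0]]' --turn '[[0,-0.0025,0],[0,0,0],[0,0,0]]'

```text
time_s: 15.38
position: [0.5232, -0.0126, 0.1387]
tool_rot: [[0.985, -0.163, 0.054], [-0.163, -0.987, -0.008], [0.054, -0.001, -0.999]]
ft_force: [9.9, -2.9, 0.8]
grip_width: 0.0167
gripper_force: 39.3
```

move_arm --jaw '[1,1,1,1]' --dp '[[-0.015,0,0.092],[-0.015,0,0.092],[0,0,0],[0,0,0]]' --turn '[[0,-0.005,0],[0,-0.005,0],[0,0,0],[0,0,0]]'

```text
time_s: 15.72
position: [0.523, -0.0126, 0.1367]
tool_rot: [[0.986, -0.163, 0.044], [-0.163, -0.987, -0.006], [0.044, -0.001, -0.999]]
ft_force: [10.3, -2.6, 0.5]
grip_width: 0.0166
gripper_force: 39.2
```

move_arm --jaw '[1,1,1,1]' --dp '[[-0.015,0,0.092],[-0.015,0,0.092],[0,0,0],[0,0,0]]' --turn '[[0,-0.005,0],[0,-0.005,0],[0,0,0],[0,0,0]]'

```text
time_s: 16.05
position: [0.5228, -0.0125, 0.1349]
tool_rot: [[0.986, -0.163, 0.034], [-0.163, -0.987, -0.004], [0.034, -0.001, -0.999]]
ft_force: [9.4, -3.1, 0.6]
grip_width: 0.0164
gripper_force: 39.2
```

move_arm --jaw '[1,1,1,1,1]' --dp '[[-0.015,0,0.092],[-0.015,0,0.092],[-0.015,0,0.092],[0,0,0],[0,0,0]]' --turn '[[0,-0.005,0],[0,-0.005,0],[0,-0.005,0],[0,0,0],[0,0,0]]'

```text
time_s: 16.47
position: [0.5223, -0.0124, 0.1321]
tool_rot: [[0.986, -0.163, 0.019], [-0.163, -0.987, -0.002], [0.019, -0.001, -1.0]]
ft_force: [8.5, -3.2, 2.3]
grip_width: 0.0166
gripper_force: 39.2
```

move_arm --jaw '[1,1,1,1]' --dp '[[-0.015,0,0.092],[-0.015,0,0.092],[0,0,0],[0,0,0]]' --turn '[[0,-0.005,0],[0,-0.005,0],[0,0,0],[0,0,0]]'

```text
time_s: 16.8
position: [0.522, -0.0124, 0.1302]
tool_rot: [[0.987, -0.163, 0.009], [-0.163, -0.987, -0.0], [0.009, -0.001, -1.0]]
ft_force: [9.1, -3.0, 0.6]
grip_width: 0.0167
gripper_force: 39.2
```

move_arm --jaw '[1,1,1,1]' --dp '[[0,0,0.08],[0,0,0.06],[0,0,0],[0,0,0]]' --turn '[[0,-0.004,0],[0,-0.003,0],[0,0,0],[0,0,0]]'

```text
time_s: 17.13
position: [0.5219, -0.0124, 0.129]
tool_rot: [[0.987, -0.163, 0.002], [-0.163, -0.987, 0.001], [0.002, -0.001, -1.0]]
ft_force: [7.3, -2.3, 3.9]
grip_width: 0.0164
gripper_force: 39.5
```

move_arm --jaw '[1,1,1]' --dp '[[0.05,0,0],[0.03,0,0],[0,0,0]]' --turn '[[0,0,0],[0,0,0],[0,0,0]]'

```text
time_s: 17.38
position: [0.522, -0.0123, 0.129]
tool_rot: [[0.987, -0.163, 0.001], [-0.163, -0.987, 0.001], [0.0, -0.001, -1.0]]
ft_force: [4.6, -2.0, 4.8]
grip_width: 0.0163
gripper_force: 39.7
```

move_arm --jaw '[1,1,1]' --dp '[[0.05,0,0],[0.03,0,0],[0,0,0]]' --turn '[[0,0,0],[0,0,0],[0,0,0]]'

```text
time_s: 17.63
position: [0.5226, -0.0124, 0.129]
tool_rot: [[0.987, -0.163, 0.0], [-0.163, -0.987, 0.001], [0.0, -0.001, -1.0]]
ft_force: [5.1, -2.1, 5.5]
grip_width: 0.0164
gripper_force: 39.7
```

move_arm --jaw '[1,1,1]' --dp '[[0.05,0,-0.02],[0.03,0,0],[0,0,0]]' --turn '[[0,0,0],[0,0,0],[0,0,0]]'

```text
time_s: 17.88
position: [0.5235, -0.0125, 0.129]
tool_rot: [[0.987, -0.163, 0.0], [-0.163, -0.987, 0.001], [0.0, -0.001, -1.0]]
ft_force: [4.9, -3.3, 3.2]
grip_width: 0.0164
gripper_force: 39.6
```

move_arm --jaw '[1,1,1]' --dp '[[0.04,0,0],[0.03,0,0],[0,0,0]]' --turn '[[0,0,0],[0,0,0],[0,0,0]]'

```text
time_s: 18.13
position: [0.5238, -0.0126, 0.129]
tool_rot: [[0.987, -0.163, -0.001], [-0.163, -0.987, 0.001], [-0.001, -0.001, -1.0]]
ft_force: [3.3, -2.2, 5.5]
grip_width: 0.017
gripper_force: 39.8
```

move_arm --jaw '[1,1,1]' --dp '[[0.04,0,-0.02],[0,0,0],[0,0,0]]' --turn '[[0,0,0],[0,0,0],[0,0,0]]'

```text
time_s: 18.38
position: [0.5244, -0.0126, 0.129]
tool_rot: [[0.987, -0.163, -0.0], [-0.163, -0.987, 0.002], [-0.001, -0.002, -1.0]]
ft_force: [5.5, -2.4, 4.9]
grip_width: 0.0168
gripper_force: 39.6
```

move_arm --jaw '[1.65,1.8,2.0,2.4,3.0,3.4,3.4,3.4]' --dp '[[0,0,0],[0,0,0],[0,0,0],[0,0,0],[0,0,0],[0,0,0],[0,0,0],[0,0,0]]' --turn '[[0,0,0],[0,0,0],[0,0,0],[0,0,0],[0,0,0],[0,0,0],[0,0,0],[0,0,0]]' --force 20

```text
time_s: 19.05
position: [0.5235, -0.0119, 0.1284]
tool_rot: [[0.987, -0.163, -0.003], [-0.163, -0.987, 0.003], [-0.003, -0.003, -1.0]]
ft_force: [-0.0, -0.4, -0.2]
grip_width: 0.0339
gripper_force: 0.0
```

```bash
python3 - <<'E'
from k2 import *
p,R,s=now();print(s['time_s'],p,s['ft_force'],s['grip_width'])
im,d=cams.get_image('wrist')
for v in range(240,310,10):
    print(v,[(u,(pt('wrist',u,v,d[v,u],s)*1000).round(1).tolist()) for u in(312,319,326)])
E
```

```text
19.05 [ 0.52348457 -0.01187118  0.12842071] [-0.01589147 -0.35968657 -0.19607139] 0.03388014668327463
240 [(312, [536.0, -10.1, 160.3]), (319, [535.5, -13.6, 160.5]), (326, [534.7, -17.0, 159.9])]
250 [(312, [530.5, -9.1, 160.3]), (319, [530.3, -12.7, 161.1]), (326, [529.5, -16.1, 160.5])]
260 [(312, [530.6, -9.4, 170.9]), (319, [531.3, -12.9, 173.0]), (326, [529.9, -16.0, 171.4])]
270 [(312, [530.3, -9.6, 179.5]), (319, [530.7, -12.8, 180.9]), (326, [530.2, -15.9, 181.0])]
280 [(312, [530.6, -9.8, 188.2]), (319, [531.5, -13.0, 190.3]), (326, [530.5, -15.8, 189.5])]
290 [(312, [527.9, -9.5, 191.4]), (319, [527.9, -12.4, 192.2]), (326, [527.1, -15.3, 191.7])]
300 [(312, [523.6, -8.7, 192.2]), (319, [523.4, -11.7, 192.6]), (326, [522.7, -14.5, 192.3])]
```

move_arm --jaw '[3.6,4,4,4,4,4,4,4,4,4,4]' --dp '[[0,0,-0.5],[0,0,-1],[0,0,-1.5],[0,0,-2],[0,0,-2],[0,0,-2],[0,0,-2],[0,0,-2],[0,0,-2],[0,0,0],[0,0,0]]' --turn '[[0,0,0],[0,0,0],[0,0,0],[0,0,0],[0,0,0],[0,0,0],[0,0,0],[0,0,0],[0,0,0],[0,0,0],[0,0,0]]'

```text
time_s: 20.02
position: [0.5242, -0.0124, 0.2793]
tool_rot: [[0.987, -0.163, -0.001], [-0.163, -0.987, 0.003], [-0.001, -0.002, -1.0]]
ft_force: [0.5, -0.4, 0.1]
grip_width: 0.0399
gripper_force: 0.0
```

```bash
python3 - <<'E'
from k2 import *
p,R,s=now();print(s['time_s'],p,s['ft_force'])
im,d=cams.get_image('wrist');g=im.max(2)
Z=np.zeros((400,640,3))
for v in range(60,400):
    for u in range(200,450): Z[v,u]=pt('wrist',u,v,d[v,u],s)
m=(abs(Z[...,2]-.191)<.006)&(Z[...,1]>-.05)&(Z[...,1]<.04)&(abs(Z[...,0]-.522)<.03)
print('knob top',m.sum(),Z[m].mean(0).round(4))
m=(abs(Z[...,2]-.161)<.003)&(g<250)&(abs(Z[...,1]+.005)<.04)
for x in np.arange(.36,.54,.02):
    q=m&(abs(Z[...,0]-x)<.004);print(x.round(2),q.sum(),Z[q].mean(0).round(4) if q.any() else '')
for n in('stay_pivot','stay_keeper','hole_1','door_hinge'):print(n,[(round(e['p'],2),atz('wrist',*(np.array(e['location'])*[640,400]),.157,s).round(4)) for e in cams.mark_of('wrist',n)[:1]])
im,d=cams.get_image('side');print([(round(e['p'],2),atz('side',*(np.array(e['location'])*[640,400]),.157).round(4)) for e in cams.mark_of('side','stay_pivot')[:1]])
print(solve(.146),piv(.76))
E
```

```text
20.0167 [ 0.5241766  -0.01241116  0.27933903] [ 0.53440127 -0.38299041  0.12627914]Traceback (most recent call last):
  File "<stdin>", line 6, in <module>
  File "h.py", line 13, in pt
    o,d=ray(cam,u,v,st); return o+d*dep
        ~~~^^^^^^^^^^^^
  File "h.py", line 4, in ray
    c=cams.calibration(cam); f=200/np.tan(np.radians(c["vertical_fov"]/2))
ValueError: time passes only in moves, steps and waits
```

```bash
python3 - <<'E'
from k2 import *
p,R,s=now()
im,d=cams.get_image('wrist')
c=cams.calibration('wrist');f=200/np.tan(np.radians(c["vertical_fov"]/2));T=np.eye(4);T[:3,:3]=R;T[:3,3]=p;M=T@c['tool_from_camera']
v,u=np.mgrid[0:400,0:640];C=np.stack([(u-c['cx'])/f*d,-(v-c['cy'])/f*d,-d],-1);Z=C@M[:3,:3].T+M[:3,3]
box=(u>200)&(u<450)
m=box&(abs(Z[...,2]-.191)<.006)&(abs(Z[...,1]+.01)<.03)&(abs(Z[...,0]-.522)<.03)
print('knob top',m.sum(),Z[m].mean(0).round(4))
for x in np.arange(.36,.54,.02):
    q=box&(abs(Z[...,2]-.161)<.004)&(abs(Z[...,1]+.005)<.04)&(abs(Z[...,0]-x)<.004);print(x.round(2),q.sum(),Z[q].mean(0).round(4) if q.any() else '')
for n in('stay_pivot','door_hinge'):print(n,[(round(e['p'],2),atz('wrist',*(np.array(e['location'])*[640,400]),.157,s).round(4)) for e in cams.mark_of('wrist',n)[:1]])
cams.get_image('side');print([(round(e['p'],2),atz('side',*(np.array(e['location'])*[640,400]),.157).round(4)) for e in cams.mark_of('side','stay_pivot')[:1]])
print(solve(.146),piv(.76))
E
```

```text
knob top 341 [ 0.5233 -0.0123  0.1918]
0.36 122 [0.3598 0.0047 0.1606]
0.38 127 [0.38   0.0032 0.1607]
0.4 85 [0.4    0.0014 0.1604]
0.42 58 [ 0.4192 -0.0019  0.1642]
0.44 116 [ 0.4404 -0.0037  0.1642]
0.46 117 [ 0.4606 -0.0057  0.1605]
0.48 132 [ 0.4799 -0.0077  0.161 ]
0.5 170 [ 0.4999 -0.0096  0.1607]
0.52 34 [ 0.5205 -0.014   0.1607]
0.54 179 [ 0.5398 -0.0135  0.1605]
stay_pivot [(0.86, array([0.3357, 0.0098, 0.157 ]))]
door_hinge [(0.73, array([0.426 , 0.1087, 0.157 ]))]
[(0.76, array([0.3292, 0.0098, 0.157 ]))]
(0.7595629903688348, np.float64(-0.106459356233363)) [0.34128068 0.0087508 ]
```

```bash
python3 -c "
from rig import ticket
print(ticket.close_job())"
```

```text
the job is handed in; nothing more can be done
None
```

The job is handed in: the stay lies flat with its last hole over the pin, holding the door open at an estimated 0.78 rad (camera estimate). The knob is released and the arm is clear, at about 20 s on the clock. `close_job` gave no verdict.

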